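# Open the cooling-water valve to its backseat, ease it back, start the pump

## Task

Start the cooling water: turn the spoked handwheel counter-clockwise until you feel the valve come up against its backseat stop, without forcing it there and without pulling or pushing hard along its rising stem, then ease the wheel back (clockwise) by a quarter turn. After that press the pump station's start button all the way down, let go, and leave everything else on the bench as it was.

Things in the scene. Friction and masses are not known exactly. Their poses are not given: they have to be found in the camera images.
- valve: Brass globe valve fixed to the bench on a grey base, 110 x 70 x 16 mm; origin under the base's middle, z is the vertical stem axis. Bonnet 22 mm across up to z = 94 mm, above it the 12 mm stem. Opening takes about 0.12 N m, easing back half of that. At the backseat the torque jumps to 0.26 N m, then climbs 1.3 N m per rad; past 0.6 N m the washer is ruined.
- wheel_center (a point): Centre of the handwheel's rim, on the stem axis. Level steel wheel: round rim 56 mm outside diameter, 9 mm thick, four spokes; 130 to 135 mm above the bench at the start. Pinched across its outside from above. It rises with the stem, 20 mm per full turn counter-clockwise (3.2 mm per rad), and sinks likewise. The backseat lies 2 to 3.5 rad from the start.
- wheel (a joint): How far the handwheel has been turned back (clockwise) from the most open position it has had so far, in rad: 0 at the start and while it is being opened.
- gasket (a joint): Squeeze of the fibre washer at the backseat, inside the bonnet, in m: 0 until the wheel is fully open, then 0.5 mm per rad that the wheel is driven on; 0.15 mm ruins it. Far below what the reading resolves: the turning torque tells it.
- cock_lobe (a point): Top of one lobe of the grey three-lobed knob (52 mm across, top 114 mm above the bench) of the neighbouring cock, a like brass body on a like base; this point lies 17 mm off the knob's axis. A bystander, not to be turned.
- station: Grey start station of the pump, 85 x 85 x 52 mm, fixed; origin under its middle. The button stands on the middle of its top.
- start_top (a point): Middle of the top of the station's steel push button, 28 mm across in a black collar; pressed straight down.
- start (a joint): Travel of the start button in m: 0 out, 0.006 fully down (takes 5 N); springs back.
- cup0: White sample cup, 44 mm across, 42 mm tall, bystander; origin at its foot.
- cup1: The same, bystander.
- cup2: The same, bystander.
- timer: White timer, 30 x 65 x 45 mm, bystander; origin at its foot.
- beaker: Clear beaker, 100 mm across, 130 mm tall, bystander at the back.
- saltjar: Clear jar with white cap, 84 mm across, 150 mm tall, bystander at the back.
- dewar: Wrapped steel dewar, 113 mm across, 120 mm tall, bystander at the back.
- reagent: Glass bottle with cap, 70 mm across, 160 mm tall, bystander.
- rim (a joint): Axial give of the handwheel, which sits sprung on its stem, in m: 0 at rest, above 0 pulled up, below 0 pushed down, 5 N per mm either way; beyond 4 mm (20 N) its spring is strained.

How it is judged:
On the way, in this order (a step that is already met when the one before it is completed fails the run):
1. the wheel is turned up against the backseat, so that its washer just gives (value of joint gasket above 6e-06 m), for 0.1 s.
2. the wheel is eased back by a quarter turn (65 to 115 degrees) (value of joint wheel between 1.13 and 2.01 rad), for 0.2 s.
3. the start button is pressed all the way down (value of joint start above 0.005 m), for 0.05 s.
At the end, for the whole second after the job is handed in: The wheel rests 65 to 115 degrees back (clockwise) from the backseat, and the start button is out again (all of step 2 and value of joint start below 0.001 m and velocity of joint wheel below 0.05 rad/s); the robot touches nothing.
It fails at once if the backseat is forced and its washer ruined (value of joint gasket above 0.00015 m).
It fails at once if the pump is started before the valve has been opened and eased back (value of joint start above 0.004 m and value of joint wheel below 1 rad).
It fails at once if the neighbouring cock is turned (distance of cock_lobe from where it was at the start of the episode above 0.006 m).
It fails at once if a bystander is shifted by more than 30 mm (distance of any of cup0, cup1, cup2, timer, beaker, saltjar, dewar, reagent from where it was at the start of the episode above 0.03 m).
It fails at once if the wheel is pulled or pushed along its stem by more than 4 mm (20 N) (value of joint rim above 0.004 m or value of joint rim below -0.004 m).
It also fails if it takes over 72 s, if anything falls off the work surface, if the arm or the gripper's body presses on something with over 40 N, if the wrist force passes 120 N, or if a joint passes its speed limit or range.

## Robot

A 7-joint arm with a two-finger parallel gripper is mounted at the origin on the work surface. World frame = base frame: x ahead of the robot, y to its left, z up, the work surface at z = 0. Lengths are in m, angles in rad, forces in N, time in s.
With the tool pointing down it reaches from about 0.4 to 0.9 m from the base axis. Payload 5.5 kg.
Tool frame: the origin (TCP) lies midway between the tips of the shut fingers; the grasp point (between the pads) lies 19 mm behind it (r.hold_point_z is the z of the grasp point in the tool frame, in m); z points along the fingers, y is the line along which they close (so a half turn about z gives the same grasp; the last joint's range is limited). The gripper opens to 85 mm and grips with 20 to 120 N. Pads are 22 mm wide; open, the fingers measure 114 mm over their backs; the gripper's body (76 mm by 85 mm) begins 54 mm behind the grasp point. The pads swing forward as they close: fully open they stand 13 mm farther back than shut.
Start: joints at [1.459, 0.501, -0.427, 1.55, 0.221, 1.138, -0.21], TCP at [0.238, -0.605, 0.231] pointing down, gripper open.
Joint ranges: [-2.88, 2.88], [-0.31, 2.03], [-1.54, 1.56], [0.2, 2.42], [-1.41, 4.55], [0.19, 2.02], [-2.57, 2.57]. Speed limits (rad/s): [2.57, 2.57, 3.14, 3.14, 3.14, 3.14, 3.14].

## Interface

Orientations are given as a unit quaternion [x, y, z, w].
In Python, from bench import r gives the robot as it stands.
- The arm moves only by the shell command python3 -m creep 'ROWS' [FORCE]. ROWS is JSON, a list of rows, each a list of 5 numbers: the shift along the tool's x, y, z each as a share of 600 mm, from -1 to 1, then the turn about the tool's z as a share of pi rad, from -1 to 1, then the closure, from 0 (fully open) to 1 (shut). In form: [[dx, dy, dz, yaw, hand], ...]. A call has 1 to 12 rows; each row is the pose to reach, as a shift and turn from the pose commanded when the call began, along the tool's axes at that moment, turning the shorter way round; what a row does not reach only later rows make up. A row lasts 1/10 s, in which the tool goes at most 50 mm and 8.59 degrees, less where a joint would pass 70% of its speed; a pose out of reach is approached as far as the arm can. A call with a number of a shift or a turn outside -1 to 1 is refused whole. A call with a gripper value outside its range is refused whole. The fingers move at their own pace and stop on an object; FORCE is the grip in N (left out, the last holds). Time passes only in rows, so rows that repeat a pose let the fingers close. It gives the time, the measured TCP pose, the force, the opening and the grip force at its end, in the units of the state.
- r.get_obs(): the state, without advancing time (a new reading comes with each control period).
- r.get_image(name): name is "scene" or "side" or "wrist"; returns a dict with "img" (384x512x3 uint8, red, green, blue), "z_map" (384x512 float32, m along the optical axis (not along the pixel's ray), 0 where there is no reading), "mtx" (3x3 intrinsics, pixels), "origin" and "rotation" of the camera in the world. Camera axes: x right, y down, z forward; pixel columns grow to the right and rows downward; lengths in m; the calibration is good to about 2 mm. The wrist camera is an equidistant fisheye: a pixel r from the principal point sees the ray r / f radians off the axis. A picture is of the moment at which its call begins.
- r.hand_in(): hands the job in; it is judged then, once.
The state is a dict: "clock": time; "joint_positions": joint angles; "joint_velocities": joint speeds; "joint_efforts": joint torques, N m; "ee_pos": TCP position; "tool_rot": TCP orientation; "wrist_force": force on the tool from outside, world axes, zero at the start; "torque": the same for the moment, N m; "width": finger opening in m; "gripper_force": force on a finger pad.
Only numpy, scipy, OpenCV 4.12 (cv2) and the standard library are available. Lean on these libraries where they do the work, as an engineer would, in place of code of your own. Each camera call takes 0.05 s, during which the arm holds its last target. There are 200 camera calls.

## Working session

There is one attempt and no reset: what is moved stays moved. The work goes in short steps, Python scripts to look and compute and a shell command to move; the robot and the scene stay as the last step left them, time stands still between calls to the robot, and variables do not carry over. Pictures are saved under pics/ and viewed, at most 10 in all, crops included, and the job is handed in when it is done.

```bash
ls; mkdir -p pics; python3 - <<'E'
from bench import r
import cv2,numpy as np
o=r.get_obs()
for k in o: print(k,np.round(o[k],4))
print(r.hold_point_z)
for n in ("scene","side"):
    d=r.get_image(n); np.savez(f"pics/{n}0.npz",**d)
    cv2.imwrite(f"pics/{n}0.png",d["img"][:,:,::-1]); print(d["mtx"],d["origin"],d["rotation"])
E
```

```text
pics
clock 0.0
joint_positions [ 1.4592  0.5018 -0.4268  1.5515  0.2208  1.1383 -0.2103]
joint_velocities [ 0.0011 -0.001  -0.0012 -0.0017 -0.0006 -0.001   0.0012]
joint_efforts [-5.00000e-04 -5.69515e+01 -5.81630e+00 -2.80939e+01  1.06000e-02
  1.20000e-02 -0.00000e+00]
ee_pos [ 0.2376 -0.6043  0.2303]
tool_rot [ 9.825e-01  1.863e-01 -2.000e-04 -1.000e-03]
wrist_force [-0.0635 -0.3205 -0.2725]
torque [ 0.0005  0.0007 -0.0307]
gripper_force 0.0
width 0.0854
-0.0187
[[383.27504217   0.         255.33943428]
 [  0.         383.27504217 187.44517711]
 [  0.           0.           1.        ]] [ 1.13534745 -0.11945747  0.72789365] [ 0.73475044  0.56441318 -0.22482566 -0.30171671]
[[404.16429345   0.         260.49194999]
 [  0.         404.16429345 192.4036904 ]
 [  0.           0.           1.        ]] [ 0.50788285 -0.65705041  0.70455735] [ 0.90317898 -0.02172052  0.02264435 -0.42811585]
```

View pics/scene0.png

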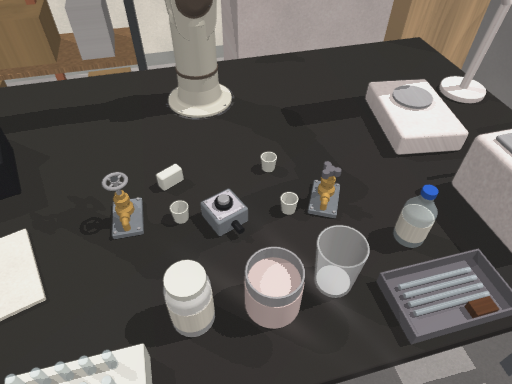

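View pics/side0.png

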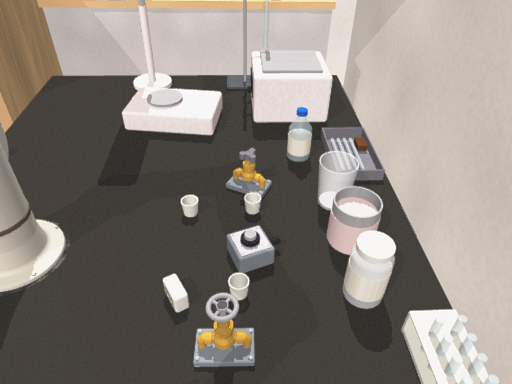

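The scene image shows the wheel at about (115,181) and the button at (224,201). In the side image they are at (222,307) and (250,237). The cock is at (330,172) in the scene image, with cups and the timer nearby.

```bash
cat > h.py <<'E'
import numpy as np,cv2
from scipy.spatial.transform import Rotation as R
def cloud(d):
    v,u=np.mgrid[:384,:512]; z=d["z_map"]; K=d["mtx"]
    p=np.stack([(u-K[0,2])/K[0,0]*z,(v-K[1,2])/K[1,1]*z,z],-1)
    w=p@R.from_quat(d["rotation"]).as_matrix().T+d["origin"]
    w[z==0]=np.nan; return w
E
python3 - <<'E'
from h import *
from scipy.optimize import least_squares
for n,(wu,wv),(bu,bv) in (("scene",(115,181),(224,201)),("side",(222,307),(250,237))):
    d=np.load(f"pics/{n}0.npz"); w=cloud(d)
    def sel(u,v,k,a,b):
        q=w[v-k:v+k,u-k:u+k].reshape(-1,3); return q[(q[:,2]>a)&(q[:,2]<b)]
    q=sel(wu,wv,22,.117,.145)
    f=lambda c,q=q:0
    m=np.median(q,0); rr=np.hypot(*(q[:,:2]-m[:2]).T); q=q[rr<.04]
    # rim: fit circle of mean radius 23.5 robustly on outer points
    s=least_squares(lambda c:np.hypot(q[:,0]-c[0],q[:,1]-c[1])-.0235,m[:2],loss="soft_l1",f_scale=.002).x
    (cx,cy),rad=cv2.minEnclosingCircle(q[:,:2].astype(np.float32))
    print(n,"wheel",len(q),s,(cx,cy,rad),np.percentile(q[:,2],[5,50,95]))
    a=np.degrees(np.arctan2(q[:,1]-s[1],q[:,0]-s[0])); ri=np.hypot(q[:,0]-s[0],q[:,1]-s[1])
    t=(ri>.007)&(ri<.017); print("spoke angles",np.histogram(a[t],36,(-180,180))[0])
    q=sel(bu,bv,16,.056,.09); print("button",len(q),np.percentile(q[:,2],[5,50,80,90,97])); t=q[q[:,2]>np.percentile(q[:,2],97)-.004]; print(t.mean(0),(t.min(0)+t.max(0))/2,np.ptp(t,axis=0))
    # nearby objects: heights map listing
    if n=="scene":
        for nm,(u,v) in dict(timer=(170,175),cupL=(180,208),cupM=(289,198),cupN=(268,158),jar=(188,275)).items(): print(nm,np.round(w[v,u],3))
E
```

```text
scene wheel 347 [ 0.4820983  -0.25441988] (0.48263049125671387, -0.25415199995040894, 0.02837122604250908) [0.13038425 0.13491769 0.13954925]
spoke angles [1 0 1 1 2 5 0 1 0 2 2 1 1 4 8 4 1 3 1 3 3 1 6 5 2 2 2 0 1 0 1 3 1 1 1 1]
button 239 [0.05820045 0.06511634 0.07324161 0.07411104 0.07511022]
[ 0.53747387 -0.02728517  0.07351623] [ 0.53725098 -0.02717255  0.07388107] [0.02956108 0.02595463 0.00519309]
timer [ 0.395 -0.139  0.042]
cupL [ 0.492 -0.129  0.018]
cupM [0.532 0.139 0.022]
cupN [0.375 0.131 0.024]
jar [ 0.768 -0.133  0.151]
side wheel 648 [ 0.48032174 -0.25638299] (0.4801251292228699, -0.25547829270362854, 0.028034145012497902) [0.13101947 0.13510068 0.13946917]
spoke angles [4 2 2 4 9 9 8 4 1 4 5 3 4 7 7 8 2 3 2 2 1 2 5 4 2 2 2 1 1 1 1 5 6 3 2 1]
button 262 [0.05770007 0.06483093 0.07330007 0.07416054 0.07519575]
[ 0.53558061 -0.02889393  0.07368788] [ 0.53487318 -0.02842976  0.07365574] [0.02431586 0.02476348 0.00467005]
```

```bash
cat > s.py <<'E'
from bench import r
import numpy as np
from scipy.spatial.transform import Rotation as R
np.set_printoptions(suppress=True)
import sys
o=r.get_obs(); M=R.from_quat(o["tool_rot"]).as_matrix()
print(round(float(o["clock"]),2),"p",np.round(o["ee_pos"],4),"xdir",round(np.degrees(np.arctan2(M[1,0],M[0,0])),2),"tilt",np.round(M[:2,2],3),"q",np.round(o["joint_positions"],2),"F",np.round(o["wrist_force"],2),"T",np.round(o["torque"],3),"w",o["width"],o["gripper_force"])
if len(sys.argv)>1:
    t=np.array([float(x) for x in sys.argv[1:4]]); print("row shift",np.round(M.T@(t-o["ee_pos"])/.6,4))
E
python3 -m creep '[[0.5908,-0.3927,0,0.4,0],[0.5908,-0.3927,0,0.4,0],[0.5908,-0.3927,0,0.4,0],[0.5908,-0.3927,0,0.4,0],[0.5908,-0.3927,0,0.4,0],[0.5908,-0.3927,0,0.4,0],[0.5908,-0.3927,0,0.4,0],[0.5908,-0.3927,0,0.4,0],[0.5908,-0.3927,0,0.4,0],[0.5908,-0.3927,0,0.4,0],[0.5908,-0.3927,0,0.4,0],[0.5908,-0.3927,0,0.4,0]]' 40; python3 s.py .4812 -.2553 .2
```

```text
clock: 1.3
ee_pos: [0.4807, -0.2569, 0.2309]
tool_rot: [0.904, -0.427, -0.0, 0.0]
wrist_force: [0.0, -0.9, 0.3]
width: 0.0851
gripper_force: 0.0
1.3 p [ 0.4807 -0.2569  0.2309] xdir -50.56 tilt [-0.001 -0.   ] q [ 0.76  0.31 -0.38  1.82  0.13  1.04 -2.13] F [ 0.03 -0.92  0.34] T [-0.023 -0.015 -0.051] w 0.08514866613856116 0.0
row shift [-0.0015 -0.0025  0.0515]
```

```bash
python3 -m creep '[[-0.0015,-0.0025,0.05,0,0],[-0.0015,-0.0025,0.1,0,0],[-0.0015,-0.0025,0.15,0,0],[-0.0015,-0.0025,0.18,0,0],[-0.0015,-0.0025,0.2,0,0],[-0.0015,-0.0025,0.2016,0,0],[-0.0015,-0.0025,0.2016,0,0]]'; python3 s.py .4812 -.2553 .11; python3 - <<'E'
from h import *
from bench import r
d=r.get_image("side"); I=d["img"][230:384,130:330,::-1]; J=r.get_image("wrist")["img"][:,:,::-1]
cv2.imwrite("pics/a.png",np.hstack([cv2.resize(I,(400,308)),cv2.resize(J,(400,308))]))
E
```

```text
clock: 2.0
ee_pos: [0.4821, -0.2551, 0.1107]
tool_rot: [0.904, -0.427, 0.0, 0.0]
wrist_force: [0.0, -0.5, -0.0]
width: 0.0858
gripper_force: 0.0
2.0 p [ 0.4821 -0.2551  0.1107] xdir -50.59 tilt [ 0. -0.] q [ 0.72  0.46 -0.35  1.92  0.21  0.8  -2.2 ] F [ 0.03 -0.48 -0.05] T [-0.07  -0.019 -0.011] w 0.08582083005574004 0.0
row shift [-0.0007  0.0014  0.0012]
```

View pics/a.png

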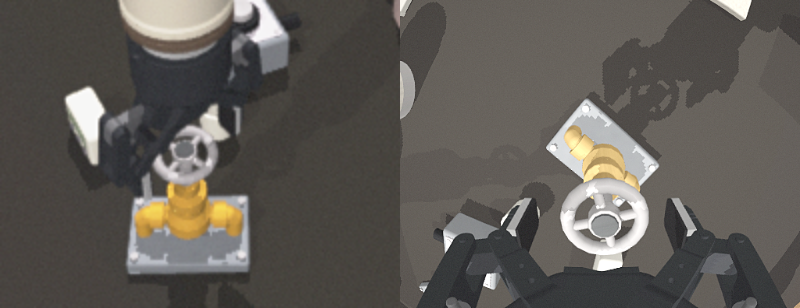

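The wheel sits centred between the open fingers: in the right half of the picture the wheel is at about x=604, with the pads at 528 and 675. Next I close gently.

```bash
python3 -m creep '[[0,0,0,0,1],[0,0,0,0,1],[0,0,0,0,1],[0,0,0,0,1],[0,0,0,0,1],[0,0,0,0,1],[0,0,0,0,1]]' 30; python3 s.py .4812 -.2553 .11
```

```text
clock: 2.8
ee_pos: [0.4809, -0.2559, 0.1112]
tool_rot: [0.904, -0.427, -0.0, 0.001]
wrist_force: [-5.0, -2.6, 7.8]
width: 0.0543
gripper_force: 30.3
2.8 p [ 0.4809 -0.2559  0.1112] xdir -50.6 tilt [-0.002 -0.002] q [ 0.72  0.46 -0.35  1.92  0.22  0.8  -2.2 ] F [-4.96 -2.57  7.79] T [-0.563  1.08   0.021] w 0.05425517860066132 30.254196105524898
row shift [-0.0004 -0.001   0.0021]
```

```bash
python3 -m creep '[[-0.0005,0.0024,-0.0026,0,1],[-0.0005,0.0024,-0.0026,0,1],[-0.0005,0.0024,-0.0026,0,1]]'; python3 s.py .4812 -.2553 .11
```

```text
clock: 3.1
ee_pos: [0.4808, -0.2558, 0.1122]
tool_rot: [0.904, -0.427, 0.0, 0.001]
wrist_force: [-1.5, -3.6, 2.2]
width: 0.0541
gripper_force: 31.7
3.1 p [ 0.4808 -0.2558  0.1122] xdir -50.56 tilt [ 0.    -0.001] q [ 0.72  0.46 -0.35  1.92  0.21  0.8  -2.2 ] F [-1.47 -3.6   2.22] T [-0.801  0.426 -0.003] w 0.054057558129990683 31.67631223797798
row shift [-0.0002 -0.0011  0.0037]
```

```bash
python3 -m creep '[[0,0,-0.0012,-0.04,1],[0,0,-0.0019,-0.08,1],[0,0,-0.0026,-0.12,1],[0,0,-0.0032,-0.16,1],[0,0,-0.0032,-0.16,1]]'; python3 s.py .4812 -.2553 .11
```

```text
clock: 3.6
ee_pos: [0.4809, -0.2556, 0.1139]
tool_rot: [0.982, -0.188, 0.0, 0.0]
wrist_force: [-1.0, -3.4, 1.6]
width: 0.0536
gripper_force: 31.7
3.6 p [ 0.4809 -0.2556  0.1139] xdir -21.7 tilt [ 0.    -0.001] q [ 0.81  0.47 -0.47  1.91  0.28  0.82 -1.75] F [-1.03 -3.43  1.64] T [-0.775  0.272  0.021] w 0.053595550269972876 31.732472497969866
row shift [ 0.0002 -0.0007  0.0066]
```

```bash
python3 -m creep '[[0,0.0015,-0.0010,-0.04,1],[0,0.0015,-0.0017,-0.08,1],[0,0.0015,-0.0024,-0.12,1],[0,0.0015,-0.003,-0.16,1],[0,0.0015,-0.0037,-0.2,1]]'; python3 s.py .4812 -.2553 .11
```

```text
clock: 4.1
ee_pos: [0.481, -0.2553, 0.1161]
tool_rot: [0.992, 0.125, 0.0, -0.0]
wrist_force: [0.2, -1.7, 0.8]
width: 0.0538
gripper_force: 31.7
4.1 p [ 0.481  -0.2553  0.1161] xdir 14.35 tilt [0.001 0.   ] q [ 0.93  0.5  -0.61  1.91  0.38  0.85 -1.2 ] F [ 0.23 -1.74  0.79] T [-0.269  0.034 -0.189] w 0.05378944613788628 31.653998661786318
row shift [0.0004 0.0001 0.0102]
```

```bash
python3 -m creep '[[0,0,-0.0007,-0.04,1],[0,0,-0.0014,-0.08,1],[0,0,-0.0021,-0.12,1],[0,0,-0.0028,-0.16,1],[0,0,-0.0035,-0.2,1]]'; python3 s.py .4812 -.2553 .11
```

```text
clock: 4.6
ee_pos: [0.4808, -0.255, 0.1181]
tool_rot: [0.905, 0.425, 0.0, -0.0]
wrist_force: [-1.3, -0.4, -0.3]
width: 0.054
gripper_force: 31.7
4.6 p [ 0.4808 -0.255   0.1181] xdir 50.36 tilt [0.    0.001] q [ 1.03  0.54 -0.76  1.9   0.47  0.88 -0.66] F [-1.32 -0.39 -0.31] T [-0.161  0.04  -0.123] w 0.053963459095431675 31.678000688552856
row shift [0.     0.0008 0.0135]
```

```bash
python3 -m creep '[[0,0,-0.0003,-0.02,1],[0,0,-0.0006,-0.04,1],[0,0,-0.0009,-0.06,1]]'; python3 -m s;  python3 -m creep '[[0,0,-0.0003,-0.02,1],[0,0,-0.0006,-0.04,1]]'; python3 s.py
```

```text
clock: 4.9
ee_pos: [0.4807, -0.2549, 0.1186]
tool_rot: [0.862, 0.508, 0.0, -0.0]
wrist_force: [-1.5, 0.6, 0.3]
width: 0.0539
gripper_force: 31.7
4.9 p [ 0.4807 -0.2549  0.1186] xdir 61.01 tilt [-0.     0.001] q [ 1.06  0.56 -0.8   1.9   0.51  0.9  -0.49] F [-1.55  0.56  0.35] T [-0.201  0.108 -0.183] w 0.05390441043946633 31.69994266703725
clock: 5.1
ee_pos: [0.4806, -0.2549, 0.119]
tool_rot: [0.828, 0.561, 0.0, -0.0]
wrist_force: [-1.2, 0.2, 1.1]
width: 0.0536
gripper_force: 31.7
5.1 p [ 0.4806 -0.2549  0.119 ] xdir 68.21 tilt [-0.     0.001] q [ 1.08  0.57 -0.83  1.9   0.53  0.91 -0.39] F [-1.19  0.18  1.09] T [-0.123  0.08  -0.19 ] w 0.05364861104671722 31.709761060774326
```

```bash
python3 -m creep '[[0,0,-0.0003,-0.02,1],[0,0,-0.0006,-0.04,1]]'; python3 s.py
```

```text
clock: 5.3
ee_pos: [0.4806, -0.2549, 0.1193]
tool_rot: [0.791, 0.612, 0.0, -0.0]
wrist_force: [-0.8, -0.2, 1.3]
width: 0.0537
gripper_force: 31.7
5.3 p [ 0.4806 -0.2549  0.1193] xdir 75.42 tilt [-0.     0.001] q [ 1.1   0.58 -0.86  1.9   0.55  0.92 -0.28] F [-0.79 -0.22  1.29] T [-0.171  0.1   -0.179] w 0.05371495053397922 31.721941865980625
```

```bash
cat > ok.py <<'E'
from bench import r
import sys
o=r.get_obs(); T=o["torque"][2]; print(round(float(o["clock"]),2),"Tz",round(float(T),3),"Fz",round(float(o["wrist_force"][2]),2),"z",round(float(o["ee_pos"][2]),4))
sys.exit(T<-.235)
E
python3 -m creep '[[0,0,-0.0004,-0.02,1],[0,0,-0.0009,-0.04,1]]'>l && python3 ok.py && python3 -m creep '[[0,0,-0.0004,-0.02,1],[0,0,-0.0008,-0.04,1]]'>l && python3 ok.py && python3 -m creep '[[0,0,-0.0004,-0.02,1],[0,0,-0.0008,-0.04,1]]'>l && python3 ok.py && python3 -m creep '[[0,0,-0.0004,-0.02,1],[0,0,-0.0008,-0.04,1]]'>l && python3 ok.py && python3 -m creep '[[0,0,-0.0004,-0.02,1],[0,0,-0.0008,-0.04,1]]'>l && python3 ok.py; python3 s.py
```

```text
5.5 Tz -0.168 Fz 1.73 z 0.1198
5.5 p [ 0.4806 -0.2548  0.1198] xdir 82.62 tilt [-0.     0.001] q [ 1.12  0.59 -0.89  1.9   0.57  0.93 -0.17] F [-1.47 -0.29  1.73] T [-0.058  0.151 -0.168] w 0.05382296843910897 31.717995833605528False
```

```bash
sed -i 's/sys.exit(T<-.235)/sys.exit(int(T<-.235))/' ok.py
python3 -m creep '[[0,0,-0.0004,-0.02,1],[0,0,-0.0009,-0.04,1]]'>l && python3 ok.py && python3 -m creep '[[0,0,-0.0004,-0.02,1],[0,0,-0.0008,-0.04,1]]'>l && python3 ok.py && python3 -m creep '[[0,0,-0.0004,-0.02,1],[0,0,-0.0008,-0.04,1]]'>l && python3 ok.py && python3 -m creep '[[0,0,-0.0004,-0.02,1],[0,0,-0.0008,-0.04,1]]'>l && python3 ok.py && python3 -m creep '[[0,0,-0.0004,-0.02,1],[0,0,-0.0008,-0.04,1]]'>l && python3 ok.py; python3 s.py
```

```text
5.7 Tz -0.142 Fz 1.52 z 0.1203
5.9 Tz -0.198 Fz 0.07 z 0.1207
6.1 Tz -0.211 Fz 0.55 z 0.1212
6.3 Tz -0.143 Fz -0.56 z 0.1216
6.5 Tz -0.295 Fz -1.32 z 0.122
6.5 p [ 0.4802 -0.2549  0.122 ] xdir 118.59 tilt [-0.001  0.001] q [ 1.21  0.66 -1.03  1.9   0.68  0.99  0.37] F [-1.07  0.56 -1.32] T [-0.136  0.158 -0.295] w 0.05413275610815495 31.666042059659958
```

```bash
python3 -m creep '[[0,0,0,0,1],[0,0,0,0,1]]'>l; python3 ok.py;python3 -m creep '[[0,0,0,-0.01,1],[0,0,0,-0.01,1]]'>l; python3 ok.py;python3 s.py
```

```text
6.7 Tz -0.372 Fz -1.39 z 0.122
6.9 Tz -0.427 Fz -1.55 z 0.1221
6.9 p [ 0.4802 -0.255   0.1221] xdir 120.5 tilt [-0.001  0.001] q [ 1.22  0.66 -1.04  1.9   0.68  0.99  0.4 ] F [-1.82  1.75 -1.55] T [ 0.298  0.356 -0.427] w 0.05355015223793174 31.762556433677673
```

```bash
python3 -m creep '[[0,0,0.0008,0.04,1],[0,0,0.0015,0.08,1],[0,0,0.0022,0.12,1],[0,0,0.0029,0.16,1],[0,0,0.0036,0.2,1],[0,0,0.0043,0.24,1]]'; python3 s.py
```

```text
clock: 7.5
ee_pos: [0.4806, -0.255, 0.1199]
tool_rot: [0.782, 0.623, 0.0, -0.0]
wrist_force: [-2.0, 1.2, 0.1]
width: 0.0536
gripper_force: 31.8
7.5 p [ 0.4806 -0.255   0.1199] xdir 77.03 tilt [0. 0.] q [ 1.11  0.58 -0.87  1.9   0.55  0.92 -0.25] F [-2.01  1.24  0.14] T [0.265 0.244 0.046] w 0.05364862821947252 31.84984621591866
```

```bash
python3 -m creep '[[0,0,0.0007,0.04,1],[0,0,0.0014,0.08,1],[0,0,0.0021,0.12,1],[0,0,0.0028,0.16,1],[0,0,0.0035,0.2,1],[0,0,0.0042,0.24,1],[0,0,0.0046,0.265,1],[0,0,0.0046,0.265,1],[0,0,0.0046,0.265,1],[0,0,0.0046,0.265,1]]'; python3 s.py
```

```text
clock: 8.5
ee_pos: [0.4809, -0.2553, 0.1172]
tool_rot: [0.967, 0.256, 0.0, -0.0]
wrist_force: [-0.9, 1.5, 0.9]
width: 0.0539
gripper_force: 31.8
8.5 p [ 0.4809 -0.2553  0.1172] xdir 29.7 tilt [0.001 0.   ] q [ 0.97  0.52 -0.67  1.91  0.42  0.86 -0.97] F [-0.92  1.48  0.9 ] T [ 0.266  0.077 -0.101] w 0.053934647819373974 31.79051843471825
```

```bash
python3 -m creep '[[0,0,0,0,0],[0,0,0,0,0],[0,0,0,0,0],[0,0,0,0,0],[0,0,0,0,0]]'; python3 s.py; python3 -m creep '[[0,0,-0.05,0,0],[0,0,-0.1,0,0],[0,0,-0.16,0,0],[0,0,-0.2,0,1],[0,0,-0.2,0,1],[0,0,-0.2,0,1]]';  python3 s.py .5365 -.028 .23;python3 - <<'E'
from h import *
from bench import r
d=r.get_image("side"); cv2.imwrite("pics/b.png",d["img"][:,:,::-1])
E
```

```text
clock: 9.0
ee_pos: [0.4806, -0.2558, 0.1171]
tool_rot: [0.967, 0.255, 0.0, 0.0]
wrist_force: [0.2, 0.1, 0.7]
width: 0.0857
gripper_force: 0.0
9.0 p [ 0.4806 -0.2558  0.1171] xdir 29.58 tilt [ 0. -0.] q [ 0.97  0.52 -0.67  1.91  0.42  0.86 -0.97] F [0.2  0.07 0.68] T [ 0.019 -0.009  0.01 ] w 0.08566062027385112 0.0
clock: 9.6
ee_pos: [0.4806, -0.2559, 0.2373]
tool_rot: [0.967, 0.255, 0.0, 0.001]
wrist_force: [-0.7, -0.3, -0.4]
width: 0.0443
gripper_force: 0.0
9.6 p [ 0.4806 -0.2559  0.2373] xdir 29.57 tilt [ 0.001 -0.001] q [ 1.05  0.36 -0.76  1.8   0.28  1.08 -0.86] F [-0.72 -0.33 -0.44] T [ 0.024 -0.028 -0.003] w 0.04427444152340788 0.0
row shift [ 0.2685 -0.2844  0.0119]
```

View pics/b.png

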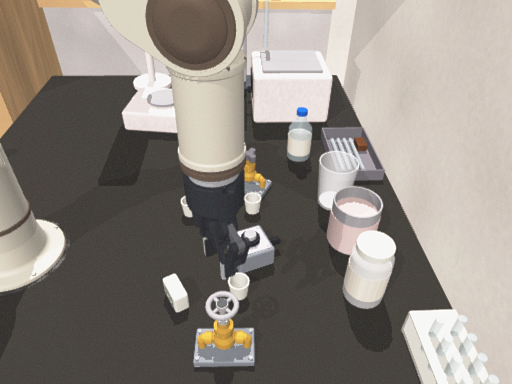

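The wheel is released at about (222,305). The cups, timer and cock are where they were. Next I go to the button.

```bash
python3 -m creep '[[0.2685,-0.2844,0,0,1],[0.2685,-0.2844,0,0,1],[0.2685,-0.2844,0,0,1],[0.2685,-0.2844,0,0,1],[0.2685,-0.2844,0,0,1],[0.2685,-0.2844,0,0,1],[0.2685,-0.2844,0.1,0,1],[0.2685,-0.2844,0.2,0,1],[0.2685,-0.2844,0.235,0,1],[0.2685,-0.2844,0.235,0,1],[0.2685,-0.2844,0.235,0,1]]'; python3 s.py .5365 -.028 .074
```

```text
clock: 10.75
ee_pos: [0.5355, -0.0277, 0.0954]
tool_rot: [0.967, 0.255, -0.001, -0.001]
wrist_force: [0.3, -0.5, 0.5]
width: 0.0001
gripper_force: 0.0
10.75 p [ 0.5355 -0.0277  0.0954] xdir 29.59 tilt [-0.003  0.001] q [ 0.57  0.56 -0.72  1.93  0.49  0.83 -1.47] F [ 0.35 -0.5   0.53] T [-0.    -0.018 -0.038] w 5.229840544463926e-05 0.0
row shift [0.0013 0.0014 0.0357]
```

```bash
python3 -m creep '[[0.001,0,0.015,0,1],[0.001,0,0.03,0,1],[0.001,0,0.036,0,1],[0.001,0,0.041,0,1],[0.001,0,0.045,0,1],[0.001,0,0.048,0,1],[0.001,0,0.048,0,1]]'; python3 s.py
```

```text
clock: 11.45
ee_pos: [0.5374, -0.0278, 0.0681]
tool_rot: [0.967, 0.255, 0.0, 0.001]
wrist_force: [-2.8, -1.7, 6.5]
width: -0.0004
gripper_force: 3.7
11.45 p [ 0.5374 -0.0278  0.0681] xdir 29.57 tilt [ 0.001 -0.001] q [ 0.54  0.6  -0.69  1.95  0.53  0.78 -1.5 ] F [-2.76 -1.65  6.53] T [-0.298  0.445  0.038] w -0.00037551115140652586 3.7298678800289053
```

```bash
python3 -m creep '[[0,0,0.002,0,1],[0,0,0.004,0,1],[0,0,0.005,0,1],[0,0,0.005,0,1]]'; python3 s.py;
```

```text
clock: 11.85
ee_pos: [0.5375, -0.0278, 0.0676]
tool_rot: [0.967, 0.255, 0.0, 0.002]
wrist_force: [-10.2, -1.7, 33.4]
width: 0.0004
gripper_force: 16.4
11.85 p [ 0.5375 -0.0278  0.0676] xdir 29.58 tilt [ 0.001 -0.003] q [ 0.54  0.6  -0.68  1.95  0.53  0.78 -1.5 ] F [-10.24  -1.68  33.4 ] T [-0.501  2.371  0.035] w 0.0003609643009194398 16.393561944714747
```

The button is against its hard stop: the force rose to 33 N with almost no further travel. Now I let go and back off.

```bash
python3 -m creep '[[0,0,-0.01,0,1],[0,0,-0.03,0,1],[0,0,-0.1,0,1],[0,0,-0.18,0,1],[0,0,-0.25,0,1],[0,0,-0.25,0,1],[0,0,-0.25,0,1],[0,0,-0.25,0,1]]'; python3 s.py; python3 - <<'E'
from h import *
from bench import r
for n in ("side","scene"):
    d=r.get_image(n); w=cloud(d); cv2.imwrite(f"pics/c_{n}.png",d["img"][:,:,::-1])
    q=w.reshape(-1,3); s=q[(np.hypot(q[:,0]-.481,q[:,1]+.255)<.03)&(q[:,2]>.115)&(q[:,2]<.17)]; print(n,"wheel z",np.percentile(s[:,2],[5,50,95]))
    s=q[(np.hypot(q[:,0]-.5365,q[:,1]+.028)<.011)&(q[:,2]<.09)]; print("button",len(s),np.percentile(s[:,2],[50,90]) if len(s) else 0)
E
```

```text
clock: 12.65
ee_pos: [0.536, -0.0277, 0.2134]
tool_rot: [0.967, 0.255, -0.001, -0.0]
wrist_force: [-0.5, -0.5, -0.1]
width: 0.0001
gripper_force: 0.0
12.65 p [ 0.536  -0.0277  0.2134] xdir 29.57 tilt [-0.002  0.   ] q [ 0.67  0.4  -0.82  1.84  0.34  1.05 -1.35] F [-0.55 -0.5  -0.06] T [-0.035  0.059  0.009] w 9.641708004507381e-05 0.0
side wheel z [0.13403838 0.13945319 0.1438394 ]
button 63 [0.07356816 0.07497691]
scene wheel z [0.13481653 0.13944752 0.14435752]
button 53 [0.07362708 0.07530143]
```

View pics/c_scene.png

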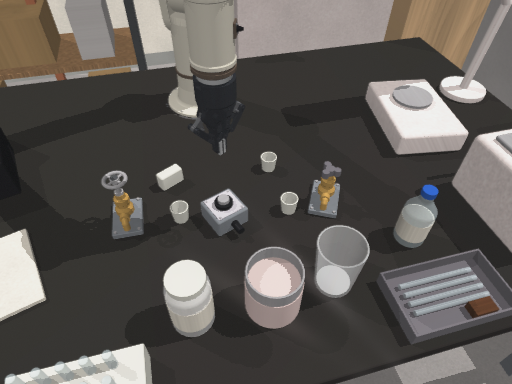

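The wheel at (115,180) now stands a net 4.4 mm higher, about 1.4 rad, which matches roughly 2.95 rad opened less a quarter turn. The button at (224,201) is out again, and everything else is unmoved.

```bash
python3 -c "
from bench import r
print(r.hand_in())"
```

```text
the job is handed in; nothing more can be done
None
```

I opened the valve to its backseat (torque peaked at about 0.43 N m), eased the wheel back about 90°, pressed the start button to its stop and released it; the bystanders look unmoved, and the job is handed in (no verdict was returned).

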